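# Prove the tuning capacitor dead, then set its handwheel two turns off the stop

### The job

Take the small tester screwdriver out of its stand, touch its tip to the brass top of the tall terminal post and then to that of the short one to check that the capacitor is dead, and put it back in the stand. Then turn the handwheel clockwise (seen from above) by its crank knob all the way to the stop, back it off exactly two full turns, and finish still gripping the crank knob with the wheel at rest there. Leave the loose parts round about where they are.

Things in the scene. Friction and masses are not known exactly. Their poses are not given: they have to be found in the camera images.
- tester: Small tester screwdriver, 146 mm long, 48 g, loose, standing tip down in the stand (top 155 mm above the bench). Handle 84 mm long and 12 to 13 mm thick (red, about square to the fingers), then a bare 60 mm shaft 6 mm thick. The body's y axis runs along the tool from tip to handle end; the origin is 73 mm from the tip along y and 6 mm off the tool's centre line. 
- tester_tip (a point): Centre of the tester's tip end, on its centre line, at the end of the shaft.
- tester_handle (a point): Point on the tester's centre line in the handle, 118 mm from the tip: a good height to grip it (28 mm of handle lies beyond it; the handle reaches 58 mm towards the tip).
- stand: Fixed tester stand: a tapered round aluminium cup on a dark round foot 52 mm across. Origin at the centre of the foot's underside on the bench, z up. The cup narrows from 27 mm inside at the mouth, 81 mm above the bench, to about 10 mm at its floor, 9 mm above the bench; the tester stands in it on its tip, lowered in from above, and may lean a few degrees.
- stand_mouth (a point): Centre of the stand's mouth, 81 mm above the bench.
- stand_floor (a point): Centre of the floor inside the stand, 9 mm above the bench: where the tester's tip rests.
- capacitor_unit: Fixed unit: black base plate 96 mm (x) by 280 mm (y), 10 mm thick; origin at the centre of its underside on the bench, z up. At y = +85 mm stands the capacitor, a white ceramic drum with copper flanges 74 mm across, with the handwheel on top, its axis vertical; the two terminal posts stand at y = -55 and -115 mm (which is where varies).
- handwheel (a joint): Angle of the handwheel in rad: 0 at the clockwise stop (a rigid stop, cannot turn past), growing counter-clockwise seen from above, 6.283 a turn, up to 6 turns. The wheel is 90 mm across, its rim 75 to 84 mm above the bench; it has about 0.05 N m of friction, stays where it is left, and starts less than one turn from the stop.
- wheel_center (a point): Centre of the handwheel on its vertical axis, 83 mm above the bench.
- crank_knob (a point): Middle of the crank knob's grip, on the knob's axis, 115 mm above the bench: an upright grey cylinder 20 mm thick, 46 mm high (87 to 133 mm above the bench), on the rim 40 mm from the wheel's axis. It spins freely on its own axis, so a gripper can hold it at constant heading while leading it round. At the stop and each whole turn it is on the unit's -x side of the wheel's centre.
- stop_mark (a point): Top of a small fixed brass fin on the base plate, 22 mm above the bench, 41 mm from the wheel's axis: the crank knob stands right above it at the stop and after each whole turn.
- tall_post: Fixed terminal post on the base plate of the capacitor unit: ribbed white ceramic insulator, 30 mm across, with a nearly flat round brass cap 24 mm across on top. 62 mm high, standing on the plate (top 72 mm above the bench). Origin at the centre of its foot.
- tall_post_top (a point): Centre of the top of the tall post's brass cap.
- short_post: Fixed terminal post on the base plate of the capacitor unit: ribbed white ceramic insulator, 30 mm across, with a nearly flat round brass cap 24 mm across on top. 34 mm high, standing on the plate (top 44 mm above the bench). Origin at the centre of its foot.
- short_post_top (a point): Centre of the top of the short post's brass cap.
- heatsink: Loose bystander behind the unit: black finned heatsink, 28 x 50 x 30 mm high. Origin at the centre of its underside.
- relay: Loose bystander behind the unit: relay in a clear cover, 21 x 28 x 34 mm high. Origin at the centre of its underside.
- battery: Loose bystander behind the unit: upright block battery, 18 x 27 x 48 mm high. Origin at the centre of its underside.
- film_cap: Loose bystander beside the stand: brick-shaped capacitor, 20 x 42 x 30 mm high. Origin at the centre of its underside.
- knob: The crank knob itself (see crank_knob); origin on its axis at its foot, 87 mm above the bench; it turns freely about its z axis.
Not all that is in view belongs to the job. What is shaped like the tester but purple is not meant.

How it is judged:
On the way, in this order (a step that is already met when the one before it is completed fails the run):
1. the tester's tip touches the top of the tall post (contact force between tester and tall_post above 0.5 N and distance between tester_tip and tall_post_top below 0.016 m), for 0.1 s.
2. then the tester's tip touches the top of the short post (contact force between tester and short_post above 0.5 N and distance between tester_tip and short_post_top below 0.016 m), for 0.1 s.
3. the tester is back in its stand and let go (horizontal distance between tester_tip and stand_floor below 0.012 m and height (world z) of tester_tip below 0.025 m and angle between tester's own y axis and vertical below 0.25 rad and contact force between each of the arm, the fingers and tester below 0.05 N), for 0.2 s.
4. the handwheel is turned clockwise to its stop (value of joint handwheel below 0.07 rad), for 0.1 s.
At the end, for the whole second after the job is handed in: The handwheel rests two turns (12.57 rad) back from its stop, within 0.17 rad; the fingers grip the crank knob (over 3 N, grasp point within 30 mm of its middle); the untouched tester is in its stand (tip within 12 mm of its axis, below 25 mm; lean under 0.25 rad) (all of step 3 and value of joint handwheel between 12.3964 and 12.7364 rad and velocity of joint handwheel between -0.1 and 0.1 rad/s and contact force between the fingers and knob above 3 N and distance between the grasp point and crank_knob below 0.03 m); the arm keeps its last pose, push and grip.
It fails at once if a loose part round about is moved more than 30 mm (distance of any of heatsink, relay, battery, film_cap from where it was at the start of the episode above 0.03 m).
It also fails if it takes over 72 s, if anything falls off the work surface, if the arm or the gripper's body presses on something with over 40 N, if the wrist force passes 120 N, or if a joint passes its speed limit or range.

### The arm

A 7-joint arm with a two-finger parallel gripper is mounted at the origin on a cart in front of the work surface, level with it; the furniture and walls round the work are solid. World frame = base frame: x ahead of the robot, y to its left, z up, the work surface at z = 0. Lengths are in m, angles in rad, forces in N, time in s.
With the tool pointing down it reaches from about 0.35 to 0.9 m from the base axis. Payload 8.1 kg.
Tool frame: the origin (TCP) lies on the centre line of the jaws, within the pads' length; the fingertips stand 19 mm ahead of it and the grasp point (between the pads) is the TCP (arm.tip_reach is the distance from the TCP to the fingertips, in m); z points along the fingers, y is the line along which they close (so a half turn about z gives the same grasp; the last joint's range is limited). The gripper opens to 92 mm and grips with 3 to 60 N. Pads are 19 mm wide; open, the fingers measure 130 mm over their backs; the gripper's body (75 mm by 190 mm) begins 47 mm behind the grasp point.
Start: joints at [-1.327, 0.434, 0.025, 1.573, -0.012, 1.134, -0.075], TCP at [0.212, 0.588, 0.246] pointing down, gripper open.
Joint ranges: [-2.62, 2.62], [-0.44, 2.09], [-1.27, 1.32], [0.08, 2.57], [-1.32, 4.46], [0.12, 2], [-2.74, 2.74]. Speed limits (rad/s): [2.22, 2.22, 3.01, 3.01, 3.14, 3.14, 3.14].

### API

Orientations are given as a rotation vector (axis times angle).
In Python, from cell import arm gives the robot as it stands.
- The arm moves only by the tool arm_command, never from a script. Its argument "targets" is a list that holds one entry, the list of rows, each a list of 6 numbers: the shift along the tool's x, y, z in m, then the turn, a rotation vector about the tool's x, y, z in rad. A call has 1 to 10 rows; each row shifts and turns the commanded pose from where the row before left it, along the tool's axes as they then stand; what a row does not reach is not made up. A row lasts 1/8 s, in which the tool goes at most 62.5 mm and 10.7 degrees, less where a joint would pass 70% of its speed; a pose out of reach is approached as far as the arm can. A call with a gripper value outside its range is refused whole. "jaw" is the finger opening in m, from 0 to 0.0918, set as the call begins (left out, the last holds). The fingers move at their own pace and stop on an object; "newtons" is the grip in N (left out, the last holds). Time passes only in rows, so rows that do not move let the fingers close. It gives the time, the measured TCP pose, the force, the opening and the grip force at its end, in the units of the state.
- arm.observe(): the state, without advancing time (a new reading comes with each control period).
- arm.get_image(name): name is "side" or "top" or "wrist"; returns a dict with "pixels" (400x640x3 uint8, red, green, blue), "z_map" (400x640 float32, m along the optical axis (not along the pixel's ray), 0 where there is no reading), "fx", "fy", "cx", "cy" (pixels), "xyz" and "rotation" of the camera in the world; the wrist camera has in their place "T_tool_cam" (4x4, takes a point from camera to tool coordinates, whose origin is the TCP and whose axes are the flange's). Camera axes: x right, y down, z forward; pixel columns grow to the right and rows downward; lengths in m; the calibration is good to about 2 mm. A picture is of the moment at which its call begins: read the wrist's pose just before it.
- arm.sign_off(): hands the job in; it is judged then, once.
The state is a dict: "clock": time; "joints": joint angles; "dq": joint speeds; "joint_efforts": joint torques, N m; "position": TCP position; "ee_rot": TCP orientation; "force": force on the tool from outside, world axes, zero at the start; "ft_torque": the same for the moment, N m; "width": opening from 0.0 (shut) to 1.0 (fully open); "gripper_force": force on a finger pad.
Only numpy, scipy, OpenCV 4.12 (cv2) and the standard library are available. Lean on these libraries where they do the work, as an engineer would, in place of code of your own. Each camera call takes 0.05 s, during which the arm holds its last target. There are 200 camera calls.

## Working session

There is one attempt and no reset: what is moved stays moved. The work goes in short steps, Python scripts to look and compute and a tool call to move; the robot and the scene stay as the last step left them, time stands still between calls to the robot, and variables do not carry over. Pictures are saved under pics/ and viewed, at most 10 in all, crops included, and the job is handed in when it is done.

Besides the shell and the picture viewer there is one more tool, called after "Request:" as name([rows], argument=value, ...), one row to a line, values as JSON. arm_command: Moves the arm, as the interface text tells. Its arguments: {"type":"object","properties":{"targets":{"type":"array","items":{"type":"array","items":{"type":"array","items":{"type":"number"}}}},"jaw":{"type":"number"},"newtons":{"type":"number"}},"required":["targets"]}

```bash
mkdir -p pics; ls; cat > h.py <<'E'
import numpy as np, cv2
from cell import arm
def save(n,f):
    im=arm.get_image(n); cv2.imwrite('pics/'+f,cv2.cvtColor(im['pixels'],cv2.COLOR_RGB2BGR)); return im
def world(im,T=None):
    z=im['z_map']; v,u=np.mgrid[:z.shape[0],:z.shape[1]]
    p=np.stack([(u-im['cx'])/im['fx']*z,(v-im['cy'])/im['fy']*z,z],-1)
    if T is None: T=np.eye(4); T[:3,:3]=im['rotation']; T[:3,3]=im['xyz']
    return p@T[:3,:3].T+T[:3,3]
E
python3 - <<'E'
from h import *
s=arm.observe(); print(s)
for n in('top','side'):
    im=save(n,n+'0.png'); print(n,im['fx'],im['cx'],im['cy'],im['xyz'],np.round(im['rotation'],3).tolist())
    np.savez(n+'0.npz',**{k:np.array(v) for k,v in im.items()})
E
```

```text
pics
{'clock': 0.0, 'joints': array([-1.32657998,  0.43523326,  0.02493463,  1.57410146, -0.01159007,
        1.13398077, -0.07510908]), 'dq': array([-6.26305576e-06,  1.79580114e-03, -2.16394398e-03, -1.94978407e-03,
        4.37211074e-04, -1.07166150e-03, -6.73518150e-04]), 'joint_efforts': array([ 5.42257239e-04, -6.67853737e+01,  9.85287689e-01, -3.14458680e+01,
       -6.05276437e-02,  4.32628265e-02,  1.66051382e-04]), 'position': array([0.21231113, 0.58732317, 0.24493642]), 'ee_rot': array([-5.42089684e-01, -3.09432979e+00,  2.46955794e-03]), 'force': array([-0.33820079,  0.63831736, -0.14227348]), 'ft_torque': array([-0.03879802, -0.01744261, -0.06690137]), 'gripper_force': 0.0, 'width': 1.0026813020207632}
top 380.7020515532795 318.5929057904506 198.47352508548158 [ 0.40877221 -0.06384268  0.92399858] [-2.098, 2.148, -0.199]
side 412.1686041090027 318.3604628802614 200.8342847928316 [ 0.50712354 -0.74201608  0.63389423] [-2.212, 0.08, -0.013]
```

View pics/top0.png

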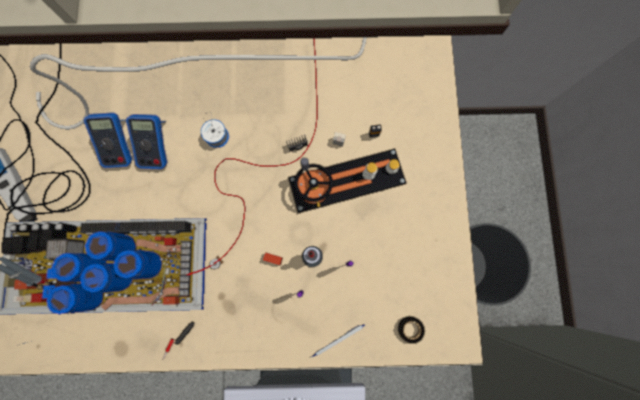

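View pics/side0.png

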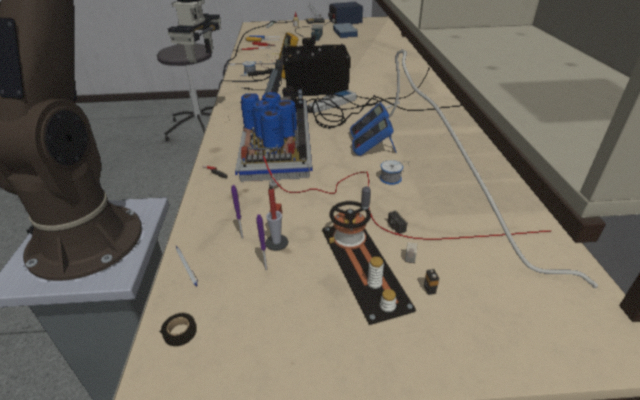

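Top view: the stand with the red handle is at (312,256), the wheel at (313,182) with its knob at (305,163), the tall post at (370,170) and the short post at (392,166). The purple decoys are at (350,264) and (300,294). The side view has the stand at (275,215), the knob at (366,195), and the posts at (376,265) and (388,296).

```bash
cat >> h.py <<'E'
from scipy.spatial.transform import Rotation as R
def pts(im,s=None):
    im=dict(im)
    if s is None: T=np.eye(4); T[:3,:3]=R.from_rotvec(im['rotation']).as_matrix(); T[:3,3]=im['xyz']
    else:
        T=np.eye(4); T[:3,:3]=R.from_rotvec(s['ee_rot']).as_matrix(); T[:3,3]=s['position']; T=T@im['T_tool_cam']
    return world(im,T)
E
python3 - <<'E'
from h import *
for n in('top','side'):
    im=np.load(n+'0.npz'); P=pts(im); px=im['pixels']; hsv=cv2.cvtColor(px,cv2.COLOR_RGB2HSV)
    h,s,v=[hsv[...,i].astype(int) for i in range(3)]
    x,y,z=P[...,0],P[...,1],P[...,2]
    reg=(x>.25)&(x<.75)&(y>-.4)&(y<.15)
    def rep(nm,m):
        c,l,st,ct=cv2.connectedComponentsWithStats((m&reg).astype(np.uint8))
        for i in range(1,c):
            if st[i,4]>12:
                q=P[l==i]; print(n,nm,st[i,4],ct[i].round(1),'med',np.median(q,0).round(4),'min',q.min(0).round(3),'max',q.max(0).round(3))
    rep('red',((h<6)|(h>172))&(s>140)&(v>60))
    rep('purple',(h>120)&(h<160)&(s>80))
    rep('brass',(h>14)&(h<28)&(s>130)&(v>90)&(z>.03))
    rep('z>.1',(z>.1)&(z<.2))
    rep('wheel',(z>.065)&(z<.095))
    rep('black',(v<50)&(z<.03)&(z>0))
E
```

```text
top purple 22 [349.6 263.3] med [ 0.4222 -0.1256  0.1458] min [ 0.418 -0.13   0.135] max [ 0.426 -0.12   0.149]
top purple 22 [299.8 293.5] med [ 0.3648 -0.0241  0.1448] min [ 0.36  -0.028  0.122] max [ 0.369 -0.018  0.149]
top brass 73 [393.7 164. ] med [ 0.6552 -0.2473  0.0438] min [ 0.409 -0.258  0.034] max [ 0.666 -0.064  0.924]
top brass 73 [371.3 167.1] med [ 0.6411 -0.189   0.0719] min [ 0.629 -0.201  0.063] max [ 0.653 -0.179  0.076]
top z>.1 89 [304.1 163.1] med [ 0.6375 -0.0361  0.1316] min [ 0.632 -0.045  0.101] max [ 0.65  -0.027  0.135]
top z>.1 36 [310.6 253.9] med [ 0.4418 -0.0473  0.1516] min [ 0.437 -0.052  0.104] max [ 0.448 -0.042  0.157]
top z>.1 38 [349.4 263.3] med [ 0.4222 -0.1249  0.1417] min [ 0.416 -0.132  0.106] max [ 0.429 -0.12   0.149]
top z>.1 38 [299.4 293.7] med [ 0.3641 -0.0223  0.1418] min [ 0.358 -0.028  0.103] max [ 0.37  -0.016  0.149]
top wheel 85 [371.2 167.5] med [ 0.6407 -0.189   0.0717] min [ 0.629 -0.201  0.065] max [ 0.651 -0.178  0.076]
top wheel 649 [313.4 183. ] med [ 0.6035 -0.054   0.0836] min [ 0.562 -0.097  0.065] max [ 0.649 -0.011
[... 2778 characters left out ...]
max [0.736 0.003 0.028]
side black 78 [328.8 232.2] med [ 0.5635 -0.0315  0.0108] min [ 0.55  -0.049  0.008] max [ 0.576 -0.013  0.014]
side black 140 [371.4 247.1] med [ 0.6512 -0.0897  0.0109] min [ 0.64  -0.116  0.008] max [ 0.666 -0.049  0.013]
side black 1733 [371.1 289.7] med [ 0.6248 -0.2148  0.0105] min [ 0.563 -0.282  0.005] max [ 0.702 -0.067  0.014]
side black 153 [361.7 260.6] med [ 0.625  -0.1266  0.0107] min [ 0.611 -0.171  0.008] max [ 0.635 -0.091  0.013]
side black 53 [429.  288.3] med [ 0.741  -0.2198  0.016 ] min [ 0.738 -0.223  0.005] max [ 0.75  -0.205  0.024]
side black 400 [180.4 332.5] med [ 0.2818 -0.2888  0.0177] min [ 0.25  -0.3    0.003] max [ 0.302 -0.244  0.022]
```

Request:
arm_command([
  [[-0.055,-0.012,-0.005,0,0,0.095],[-0.055,-0.012,-0.005,0,0,0.095],[-0.055,-0.012,-0.005,0,0,0.095],[-0.055,-0.012,-0.005,0,0,0.095],[-0.055,-0.012,-0.005,0,0,0.095],[-0.055,-0.012,-0.005,0,0,0.095],[-0.055,-0.012,-0.005,0,0,0.095]],
], jaw=0.05)

```text
clock: 0.98
position: [0.4696, 0.2961, 0.2806]
ee_rot: [1.527, 2.745, -0.001]
force: [0.9, 0.1, 0.5]
width: 0.546
gripper_force: 0.0
```

Request:
arm_command([
  [[-0.046,-0.012,0,0,0,0.095],[-0.046,-0.012,0,0,0,0.095],[-0.046,-0.012,0,0,0,0.095],[-0.046,-0.012,0,0,0,0.095],[-0.046,-0.012,0,0,0,0.095],[-0.046,-0.012,0,0,0,0.095],[-0.046,-0.012,0,0,0,0.095],[0,0,0,0,0,0]],
])

```text
clock: 1.98
position: [0.4737, -0.0326, 0.2808]
ee_rot: [2.344, 2.092, -0.001]
force: [0.1, 1.1, 0.2]
width: 0.544
gripper_force: 0.0
```

```bash
cat >> h.py <<'E'
def delta(target,heading=None):
    s=arm.observe(); M=R.from_rotvec(s['ee_rot']).as_matrix()
    d=M.T@(np.array(target)-s['position']); psi=np.arctan2(M[1,1],M[0,1])
    print('pos',s['position'].round(4),'delta tool',d.round(4),'heading',psi.round(4),'tilt',(M[:2,2]).round(4),'force',s['force'].round(2))
E
python3 - <<'E'
from h import *
s=arm.observe(); im=save('wrist','w1.png'); P=pts(im,s)
print(np.round(im['T_tool_cam'],3).tolist())
x,y,z=P[...,0],P[...,1],P[...,2]
m=(z>.1)&(z<.17)&(np.hypot(x-.4435,y+.0475)<.03); q=P[m]; print(len(q),np.median(q,0))
for lo,hi in((.145,.17),(.12,.145),(.1,.12)):
    q=P[m&(z>lo)&(z<hi)]
    if len(q)>5: print(lo,len(q),q.min(0),q.max(0),np.median(q,0), cv2.minAreaRect((q[:,:2]*1000).astype(np.float32)))
m=(z>.074)&(z<.086)&(np.hypot(x-.4435,y+.0475)<.03); q=P[m]; print('mouth',len(q),q.min(0),q.max(0),cv2.minEnclosingCircle((q[:,:2]*1000).astype(np.float32)))
delta([.4435,-.0475,.2])
E
```

```text
[[-0.001, -0.961, -0.276, 0.075], [1.0, -0.001, -0.001, -0.0], [0.0, -0.276, 0.961, -0.139], [0.0, 0.0, 0.0, 1.0]]
310 [ 0.44328342 -0.04160435  0.14432337]
0.145 153 [ 0.43581507 -0.05044351  0.14519387] [ 0.44798736 -0.03910458  0.15689637] [ 0.44259574 -0.04356501  0.1514256 ] ((442.3132019042969, -44.284088134765625), (10.55970573425293, 11.917137145996094), 55.05435562133789)
0.12 98 [ 0.43590917 -0.04672734  0.120156  ] [ 0.44823603 -0.03889411  0.14488331] [ 0.44454852 -0.04007225  0.13432852] ((442.834716796875, -41.993507385253906), (6.122377395629883, 12.63013744354248), 73.44342041015625)
0.1 59 [ 0.43741597 -0.04634497  0.10073559] [ 0.44795786 -0.03902558  0.11995006] [ 0.44417986 -0.04017183  0.11052672] ((443.6657409667969, -41.730712890625), (4.341225624084473, 11.815766334533691), 63.025089263916016)
mouth 322 [ 0.42503613 -0.06215835  0.07400111] [ 0.45859138 -0.02883934  0.08559909] ((441.5878601074219, -45.52239227294922), 17.043359756469727)
pos [ 0.4744 -0.0302  0.2808] delta tool [-0.0206 -0.0288  0.0808] heading -0.1091 tilt [-0.0001  0.0004] force [ 0.43 -0.02 -0.3 ]
```

View pics/w1.png

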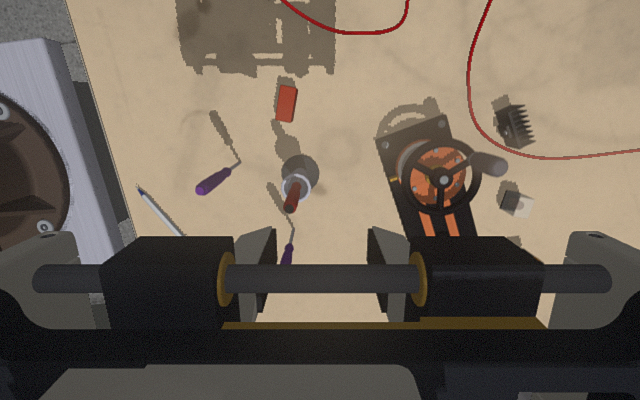

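The wrist view shows the red handle standing at (292,195), clear between the fingers' approach path, with the wheel and knob on the right.

Request:
arm_command([
  [[-0.0095,-0.015,0.0,0,0,0],[-0.0095,-0.015,0.024,0,0,0],[0,0,0.03,0,0,0],[0,0,0.03,0,0,0],[0,0,0.03,0,0,0],[0,0,0.025,0,0,0],[0,0,0.015,0,0,0],[0,0,0,0,0,0]],
])

```text
clock: 3.02
position: [0.4418, -0.0438, 0.126]
ee_rot: [-2.333, -2.102, 0.003]
force: [-0.7, 0.9, -0.2]
width: 0.54
gripper_force: 0.0
```

Request:
arm_command([
  [[0,0,0,0,0,0],[0,0,0,0,0,0],[0,0,0,0,0,0],[0,0,0,0,0,0],[0,0,0,0,0,0]],
], jaw=0.0, newtons=25)

```text
clock: 3.65
position: [0.4432, -0.0445, 0.1269]
ee_rot: [2.336, 2.1, 0.001]
force: [-0.4, 0.2, 0.4]
width: 0.145
gripper_force: 25.0
```

Request:
arm_command([
  [[0,0,-0.015,0,0,0],[0,0,-0.03,0,0,0],[0,0,-0.03,0,0,0],[0,0,-0.03,0,0,0],[0,0,0,0,0,0]],
])

```text
clock: 4.28
position: [0.4443, -0.0446, 0.2335]
ee_rot: [2.335, 2.099, 0.005]
force: [-0.3, 0.2, -1.4]
width: 0.138
gripper_force: 25.0
```

```bash
python3 - <<'E'
from h import *
delta([.6405,-.190,.222])
im=save('side','s2.png'); P=pts(im); x,y,z=P[...,0],P[...,1],P[...,2]
m=(np.hypot(x-.4432,y+.0445)<.035)
for lo,hi in((.085,.11),(.11,.14),(.14,.16),(.16,.19)):
    q=P[m&(z>lo)&(z<hi)]; print(lo,len(q),q.min(0).round(4),q.max(0).round(4),np.median(q,0).round(4)) if len(q) else 0
cv2.imwrite('pics/s2c.png',cv2.resize(cv2.cvtColor(im['pixels'],cv2.COLOR_RGB2BGR)[120:320,180:440],None,fx=3,fy=3))
E
```

```text
pos [ 0.4443 -0.0446  0.2335] delta tool [-0.1238  0.2105  0.0121] heading -0.106 tilt [0.0038 0.0009] force [-0.33  0.2  -1.35]
0.11 17 [ 0.4435 -0.0497  0.1174] [ 0.4473 -0.0452  0.1387] [ 0.4453 -0.0478  0.1298]
0.14 18 [ 0.4434 -0.0476  0.1402] [ 0.4474 -0.0428  0.1599] [ 0.4457 -0.0465  0.148 ]
0.16 47 [ 0.4406 -0.0502  0.1604] [ 0.4507 -0.0415  0.1899] [ 0.4457 -0.0457  0.1803]
```

View pics/s2c.png

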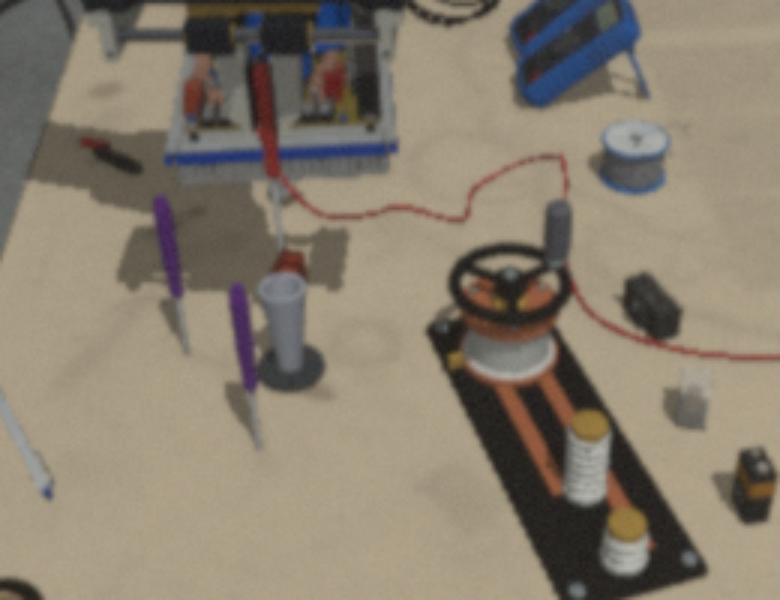

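The tester hangs upright in the fingers with its tip at (280,245) in the crop, clear of the cup.

Request:
arm_command([
  [[-0.0206,0.035,0,0,0,0],[-0.0206,0.035,0,0,0,0],[-0.0206,0.035,0,0,0,0],[-0.0206,0.035,0,0,0,0],[-0.0206,0.035,0,0,0,0],[-0.0206,0.035,0,0,0,0],[0,0,0.015,0,0,0],[0,0,0.015,0,0,0],[0,0,0,0,0,0]],
])

```text
clock: 5.45
position: [0.6371, -0.1883, 0.1994]
ee_rot: [-2.333, -2.099, 0.003]
force: [-0.2, -0.4, -0.8]
width: 0.142
gripper_force: 25.0
```

```bash
python3 - <<'E'
from h import *
delta([.6400,-.190,.19])
im=save('side','s3.png'); P=pts(im); x,y,z=P[...,0],P[...,1],P[...,2]
m=(np.hypot(x-.64,y+.19)<.035)
for lo,hi in((.078,.09),(.09,.11),(.11,.14),(.14,.16)):
    q=P[m&(z>lo)&(z<hi)]; print(lo,len(q),q.min(0).round(4),q.max(0).round(4),np.median(q,0).round(4)) if len(q) else 0
E
```

```text
pos [ 0.6371 -0.1883  0.1994] delta tool [-0.0014  0.0031  0.0094] heading -0.1055 tilt [-0.004   0.0016] force [-0.2  -0.36 -0.77]
0.078 8 [ 0.6353 -0.1916  0.082 ] [ 0.6391 -0.1894  0.0894] [ 0.6365 -0.1908  0.0863]
0.09 20 [ 0.6353 -0.1929  0.09  ] [ 0.6389 -0.1876  0.1099] [ 0.6367 -0.1909  0.0983]
0.11 29 [ 0.6353 -0.1928  0.1101] [ 0.6396 -0.1866  0.1387] [ 0.6373 -0.1895  0.122 ]
0.14 47 [ 0.6321 -0.1928  0.1404] [ 0.6428 -0.1867  0.1587] [ 0.6368 -0.1903  0.1499]
```

Request:
arm_command([
  [[-0.001,0.003,0.006,0,0,0],[0,0,0.003,0,0,0],[0,0,0.002,0,0,0],[0,0,0,0,0,0]],
])

```text
clock: 6.0
position: [0.6417, -0.1909, 0.1907]
ee_rot: [-2.336, -2.101, -0.0]
force: [0.4, -0.1, -0.5]
width: 0.141
gripper_force: 25.0
```

Request:
arm_command([
  [[0,0,0.002,0,0,0],[0,0,0.001,0,0,0],[0,0,0,0,0,0]],
])

```text
clock: 6.38
position: [0.642, -0.1912, 0.1892]
ee_rot: [2.335, 2.1, 0.002]
force: [-2.5, 2.1, 11.0]
width: 0.139
gripper_force: 25.0
```

Request:
arm_command([
  [[0,0,0,0,0,0],[0,0,0,0,0,0],[0,0,-0.02,0,0,0],[-0.0277,0.0092,0,0,0,0],[-0.0277,0.0092,0,0,0,0],[0,0,0.023,0,0,0],[0,0,0.02,0,0,0],[0,0,0,0,0,0]],
])

```text
clock: 7.38
position: [0.6535, -0.2469, 0.1631]
ee_rot: [-2.333, -2.1, 0.002]
force: [-0.4, 0.6, -0.6]
width: 0.14
gripper_force: 25.0
```

```bash
python3 - <<'E'
from h import *
delta([.6545,-.248,.1615])
im=save('side','s4.png'); P=pts(im); x,y,z=P[...,0],P[...,1],P[...,2]
m=(np.hypot(x-.6545,y+.248)<.035)
for lo,hi in((.03,.0475),(.0475,.06),(.06,.09),(.11,.14)):
    q=P[m&(z>lo)&(z<hi)]; print(lo,len(q),q.min(0).round(4),q.max(0).round(4),np.median(q,0).round(4)) if len(q) else 0
E
```

```text
pos [ 0.6535 -0.2469  0.1631] delta tool [-0.001   0.0011  0.0016] heading -0.1053 tilt [-0.0025  0.0013] force [-0.35  0.59 -0.6 ]
0.03 173 [ 0.6418 -0.2619  0.0305] [ 0.6675 -0.2359  0.0471] [ 0.654  -0.2531  0.0424]
0.0475 12 [ 0.6522 -0.2518  0.0476] [ 0.6552 -0.2484  0.06  ] [ 0.6537 -0.2502  0.0555]
0.06 29 [ 0.6518 -0.2507  0.0625] [ 0.656  -0.2464  0.0897] [ 0.6537 -0.2495  0.0759]
0.11 88 [ 0.6484 -0.2525  0.1101] [ 0.6603 -0.2452  0.14  ] [ 0.6534 -0.2489  0.1255]
```

Request:
arm_command([
  [[0,0.001,0.002,0,0,0],[0,0,0.001,0,0,0],[0,0,0.001,0,0,0],[0,0,0,0,0,0]],
])

```text
clock: 7.92
position: [0.6555, -0.2481, 0.1614]
ee_rot: [2.335, 2.1, 0.001]
force: [-1.1, 0.7, 4.8]
width: 0.143
gripper_force: 25.0
```

Request:
arm_command([
  [[0,0,0.0005,0,0,0],[0,0,0,0,0,0],[0,0,0,0,0,0],[0,0,-0.025,0,0,0],[0,0,-0.05,0,0,0]],
])

```text
clock: 8.55
position: [0.6539, -0.2474, 0.2336]
ee_rot: [-2.333, -2.098, 0.004]
force: [1.1, 0.2, 0.5]
width: 0.143
gripper_force: 25.0
```

Request:
arm_command([
  [[0.0298,-0.0388,0,0,0,0],[0.0298,-0.0388,0,0,0,0],[0.0298,-0.0388,0,0,0,0],[0.0298,-0.0388,0,0,0,0],[0.0298,-0.0388,0,0,0,0],[0.0298,-0.0388,0,0,0,0],[0,0,0,0,0,0],[0,0,0,0,0,0]],
])

```text
clock: 9.55
position: [0.443, -0.0458, 0.2356]
ee_rot: [2.335, 2.1, 0.002]
force: [-0.3, -1.0, -0.2]
width: 0.141
gripper_force: 25.0
```

```bash
python3 - <<'E'
from h import *
delta([.443,-.046,.130])
im=save('side','s5.png'); P=pts(im); x,y,z=P[...,0],P[...,1],P[...,2]
m=(np.hypot(x-.4432,y+.0445)<.035)
for lo,hi in((.068,.085),(.095,.14),(.14,.16),(.16,.19)):
    q=P[m&(z>lo)&(z<hi)]; print(lo,len(q),q.min(0).round(4),q.max(0).round(4),np.median(q,0).round(4)) if len(q) else 0
E
```

```text
pos [ 0.443  -0.0458  0.2356] delta tool [-2.000e-04 -1.000e-04  1.056e-01] heading -0.1057 tilt [0.0012 0.0002] force [-0.28 -0.96 -0.2 ]
0.068 170 [ 0.427  -0.0643  0.0684] [ 0.4593 -0.0303  0.0835] [ 0.4433 -0.0485  0.0776]
0.095 19 [ 0.4417 -0.0507  0.1194] [ 0.4459 -0.0466  0.1397] [ 0.4436 -0.0487  0.1277]
0.14 17 [ 0.4419 -0.0504  0.1414] [ 0.446  -0.0458  0.1584] [ 0.4442 -0.0482  0.1511]
0.16 47 [ 0.4388 -0.0512  0.1605] [ 0.4491 -0.0438  0.1897] [ 0.4444 -0.0479  0.1818]
```

Request:
arm_command([
  [[-0.0005,0,0.025,0,0,0],[0,0,0.025,0,0,0],[0,0,0.025,0,0,0],[0,0,0.02,0,0,0],[0,0,0.01,0,0,0],[0,0,0.002,0,0,0],[0,0,0,0,0,0]],
])

```text
clock: 10.48
position: [0.4427, -0.0464, 0.1285]
ee_rot: [2.336, 2.1, 0.0]
force: [-0.9, 1.5, -2.0]
width: 0.14
gripper_force: 25.0
```

Request:
arm_command([
  [[0,0,0.001,0,0,0],[0,0,0,0,0,0]],
])

```text
clock: 10.72
position: [0.443, -0.0463, 0.1277]
ee_rot: [2.335, 2.1, 0.002]
force: [0.0, 1.4, -0.1]
width: 0.137
gripper_force: 25.0
```

Request:
arm_command([
  [[0,0,0,0,0,0],[0,0,0,0,0,0],[0,0,0,0,0,0],[0,0,0,0,0,0],[0,0,-0.02,0,0,0],[0,0,-0.035,0,0,0],[0,0,-0.035,0,0,0],[0,0,0,0,0,0],[0,0,0,0,0,0]],
], jaw=0.05)

```text
clock: 11.85
position: [0.4422, -0.046, 0.2168]
ee_rot: [-2.335, -2.101, 0.0]
force: [-1.0, -0.1, -0.6]
width: 0.547
gripper_force: 0.0
```

```bash
python3 - <<'E'
from h import *
for n in ('side','top'):
    im=save(n,n+'6.png'); P=pts(im); x,y,z=P[...,0],P[...,1],P[...,2]
    m=(np.hypot(x-.4432,y+.0445)<.03)
    for lo,hi in((.068,.082),(.086,.1),(.1,.12),(.12,.14),(.14,.165)):
        q=P[m&(z>lo)&(z<hi)]; print(lo,len(q),q.min(0).round(4),q.max(0).round(4),np.median(q,0).round(4)) if len(q) else 0
delta([.642,-.036,.23])
E
```

```text
0.068 154 [ 0.427  -0.0639  0.0684] [ 0.4593 -0.0312  0.0819] [ 0.4441 -0.0487  0.0769]
0.086 24 [ 0.4384 -0.0475  0.0871] [ 0.4476 -0.0416  0.0998] [ 0.4433 -0.0452  0.0927]
0.1 51 [ 0.4374 -0.0475  0.1002] [ 0.4492 -0.0385  0.1198] [ 0.4439 -0.0437  0.1099]
0.12 48 [ 0.4368 -0.0458  0.1203] [ 0.4496 -0.0374  0.1395] [ 0.4437 -0.0417  0.1305]
0.14 50 [ 0.4368 -0.044   0.1402] [ 0.4493 -0.0326  0.1559] [ 0.4434 -0.0392  0.148 ]
pos [ 0.4419 -0.0461  0.2163] delta tool [ 0.0313  0.1979 -0.014 ] heading -0.106 tilt [-0.0017 -0.0002] force [-0.21  0.65 -0.61]
```

Request:
arm_command([
  [[0.005,0.03,0,0,0,0],[0.005,0.03,0,0,0,0],[0.005,0.03,0,0,0,0],[0.005,0.03,0,0,0,0],[0.005,0.03,0,0,0,0],[0.006,0.048,0,0,0,0],[0,0,0,0,0,0],[0,0,0,0,0,0]],
])

```text
clock: 12.95
position: [0.6418, -0.0368, 0.2158]
ee_rot: [-2.336, -2.099, 0.004]
force: [-0.5, -0.1, -0.4]
width: 0.545
gripper_force: 0.0
```

```bash
python3 - <<'E'
from h import *
s=arm.observe(); im=save('wrist','w7.png'); P=pts(im,s); x,y,z=P[...,0],P[...,1],P[...,2]
m=(np.hypot(x-.642,y+.036)<.03)
for lo,hi in((.128,.14),(.1,.125)):
    q=P[m&(z>lo)&(z<hi)]
    if len(q): print(lo,len(q),q.min(0).round(4),q.max(0).round(4),cv2.minEnclosingCircle((q[:,:2]*1000).astype(np.float32)))
for n in('top0','side0'):
    P=pts(np.load(n+'.npz')); x,y,z=P[...,0],P[...,1],P[...,2]
    q=P[(np.hypot(x-.642,y+.036)<.03)&(z>.128)&(z<.14)]; print(n,cv2.minEnclosingCircle((q[:,:2]*1000).astype(np.float32)))
    q=P[(np.hypot(x-.606,y+.055)<.055)&(z>.076)&(z<.09)]; print(n,'wheel',cv2.minEnclosingCircle((q[:,:2]*1000).astype(np.float32)))
    hsv=cv2.cvtColor(np.load(n+'.npz')['pixels'],cv2.COLOR_RGB2HSV)
    q=P[(z>.012)&(z<.026)&(np.hypot(x-.567,y+.064)<.02)&(hsv[...,1]>110)]; print('mark',len(q),np.median(q,0),q.max(0)) if len(q) else 0
delta([.642,-.036,.115])
E
```

```text
0.128 453 [ 0.6316 -0.0434  0.1281] [ 0.65   -0.0253  0.1341] ((640.8441162109375, -34.61114501953125), 9.403572082519531)
0.1 182 [ 0.6314 -0.0353  0.1003] [ 0.6507 -0.0249  0.1249] ((641.0596313476562, -33.91931915283203), 9.740545272827148)
top0 ((641.2161254882812, -35.7166633605957), 9.142420768737793)
top0 wheel ((606.7518310546875, -54.252384185791016), 45.00188064575195)
mark 30 [ 0.5718041  -0.06406995  0.01734971] [ 0.57882129 -0.04492037  0.02431639]
side0 ((642.2627563476562, -37.94063186645508), 9.23202133178711)
side0 wheel ((605.8106079101562, -54.639617919921875), 45.32198715209961)
mark 33 [ 0.56756728 -0.06528166  0.01711337] [ 0.57971181 -0.06139162  0.02425324]
pos [ 0.6416 -0.0367  0.2162] delta tool [0.0008 0.0005 0.1012] heading -0.1068 tilt [-0.0021 -0.0002] force [0.45 0.81 0.19]
```

Request:
arm_command([
  [[0.001,0,0.03,0,0,0],[0,0,0.03,0,0,0],[0,0,0.025,0,0,0],[0,0,0.016,0,0,0],[0,0,0,0,0,0]],
])

```text
clock: 13.62
position: [0.6418, -0.0353, 0.1155]
ee_rot: [-2.335, -2.099, 0.002]
force: [-0.4, -0.5, -0.2]
width: 0.546
gripper_force: 0.0
```

Request:
arm_command([
  [[0,0,0,0,0,0],[0,0,0,0,0,0],[0,0,0,0,0,0],[0,0,0,0,0,0]],
], jaw=0.0, newtons=20)

```text
clock: 14.12
position: [0.6426, -0.0354, 0.1166]
ee_rot: [-2.336, -2.1, 0.0]
force: [-2.7, 1.2, 3.5]
width: 0.207
gripper_force: 20.0
```

```bash
python3 - <<'E'
from h import *
s=arm.observe(); delta([.6415,-.0358,.115]); print(s['width'])
c=np.array([.6065,-.0545]); p=s['position'][:2]-c; print(np.hypot(*p),np.degrees(np.arctan2(p[1],p[0])))
# clockwise: world angle from now down to 14-180 = -166; 20deg steps, tool-frame rows
psi=-.106; xt=np.array([-np.sin(psi),np.cos(psi)]);yt=np.array([np.cos(psi),np.sin(psi)])
a0=np.degrees(np.arctan2(p[1],p[0])); A=np.append(np.arange(a0,-160,-19.),[-160])
Q=.040*np.c_[np.cos(np.radians(A)),np.sin(np.radians(A))]; D=np.diff(Q,axis=0)
print(np.c_[A[1:],D@xt*1000,D@yt*1000].round(1).tolist())
E
```

```text
pos [ 0.6426 -0.0354  0.1166] delta tool [-0.0005 -0.0011  0.0016] heading -0.1062 tilt [-0.0002  0.0001] force [-2.74  1.2   3.52]
0.2065846360005684
0.04083001307924379 27.83499832294803
[[8.8, -12.0, 5.5], [-10.2, -13.1, 1.2], [-29.2, -12.8, -3.1], [-48.2, -11.1, -7.1], [-67.2, -8.2, -10.3], [-86.2, -4.4, -12.5], [-105.2, -0.1, -13.2], [-124.2, 4.2, -12.5], [-143.2, 8.1, -10.5], [-160.0, 9.7, -6.6]]
```

Request:
arm_command([
  [[-0.012,0.0055,0,0,0,0],[-0.0131,0.0012,0,0,0,0],[-0.0128,-0.0031,0,0,0,0],[-0.0111,-0.0071,0,0,0,0],[-0.0082,-0.0103,0,0,0,0],[0,0,0,0,0,0]],
])

```text
clock: 14.88
position: [0.622, -0.0891, 0.1165]
ee_rot: [-2.333, -2.099, -0.002]
force: [-4.4, 6.2, 5.6]
width: 0.204
gripper_force: 20.0
```

```bash
cat >> h.py <<'E'
def where():
    s=arm.observe(); c=np.array([.6065,-.0545]); p=s['position'][:2]-c; print(s['position'],'r',np.hypot(*p),'ang',np.degrees(np.arctan2(p[1],p[0])),'F',s['force'].round(1),s['width'])
E
python3 -c "
from h import *
where()"
```

```text
[ 0.62199579 -0.08912729  0.11654608] r 0.037936374106254646 ang -65.89137344560426 F [-4.4  6.2  5.6] 0.20424101213453003
```

Request:
arm_command([
  [[-0.0044,-0.0125,0,0,0,0],[-0.0001,-0.0132,0,0,0,0],[0.0042,-0.0125,0,0,0,0],[0.0081,-0.0105,0,0,0,0],[0.0097,-0.0066,0,0,0,0],[0.003,-0.001,0,0,0,0],[0,0,0,0,0,0]],
])

```text
clock: 15.75
position: [0.5681, -0.0642, 0.1165]
ee_rot: [-2.335, -2.1, 0.002]
force: [-3.8, 0.1, 10.6]
width: 0.208
gripper_force: 20.0
```

```bash
python3 -c "
from h import *
where()"
```

```text
[ 0.56808295 -0.06419807  0.11647619] r 0.03962224968095465 ang -165.8321532285263 F [-3.8  0.1 10.6] 0.20781724250082356
```

Request:
arm_command([
  [[0.0028,-0.001,0,0,0,0],[0.0019,-0.0007,0,0,0,0],[0,0,0,0,0,0],[0,0,0,0,0,0]],
])

```text
clock: 16.25
position: [0.5674, -0.0616, 0.1165]
ee_rot: [2.337, 2.098, -0.003]
force: [-1.1, -6.4, 7.3]
width: 0.206
gripper_force: 20.0
```

```bash
python3 -c "
from h import *
where()"
```

```text
[ 0.56739841 -0.0615555   0.11654529] r 0.03973304419742649 ang -169.77159419739866 F [-1.1 -6.4  7.3] 0.2060807707281672
```

Request:
arm_command([
  [[0.0028,-0.001,0,0,0,0],[0,0,0,0,0,0],[0,0,0,0,0,0]],
])

```text
clock: 16.62
position: [0.5673, -0.0612, 0.1166]
ee_rot: [2.336, 2.093, -0.004]
force: [1.5, -12.7, 3.4]
width: 0.204
gripper_force: 20.0
```

```bash
python3 - <<'E'
from h import *
where()
for n in('side','top'):
    im=save(n,n+'8.png'); P=pts(im); x,y,z=P[...,0],P[...,1],P[...,2]
    q=P[(np.hypot(x-.568,y+.064)<.018)&(z>.086)&(z<.097)]
    if len(q): print(n,len(q),q.min(0).round(4),q.max(0).round(4),np.median(q,0).round(4))
im=cv2.imread('pics/side8.png')[150:300,270:470]; cv2.imwrite('pics/s8c.png',cv2.resize(im,None,fx=4,fy=4,interpolation=2))
E
```

```text
[ 0.5672563  -0.06124761  0.11662309] r 0.03981957213192494 ang -170.24388505414 F [  1.5 -12.7   3.4] 0.20431766446136218
side 33 [ 0.5589 -0.0772  0.0861] [ 0.576  -0.0647  0.0968] [ 0.5691 -0.0698  0.0932]
```

View pics/s8c.png

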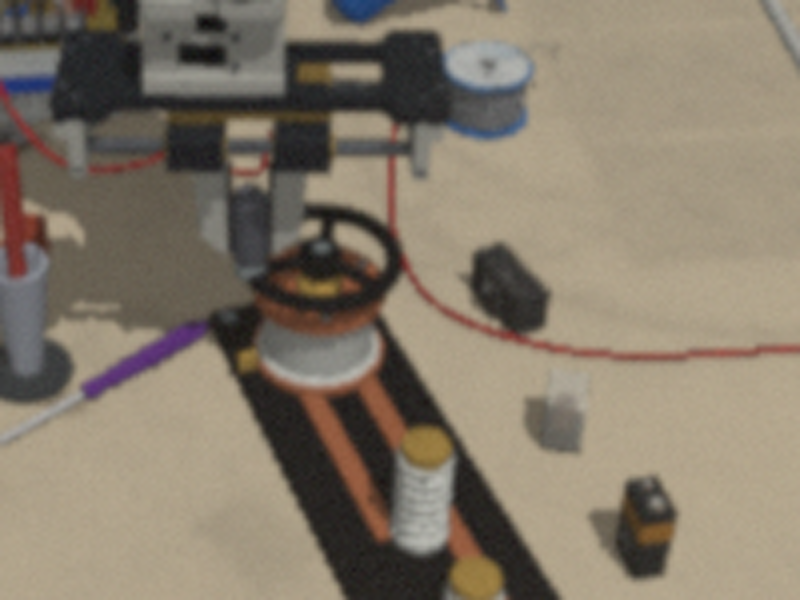

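The view at the stop shows the knob gripped at (250,225), above the fin at (247,360), and the wheel no longer yields under 13 N. The tester stands in its cup. One purple decoy has been knocked over, but it isn't a judged part and is out of the way.

```bash
python3 - <<'E'
from h import *
psi=-.106; xt=np.array([-np.sin(psi),np.cos(psi)]);yt=np.array([np.cos(psi),np.sin(psi)])
A=np.radians(-166+np.arange(0,361,20)); Q=.040*np.c_[np.cos(A),np.sin(A)]; D=np.diff(Q,axis=0)
d=np.c_[D@xt,D@yt].round(4); print(d.tolist(),d.sum(0))
E
```

```text
[[-0.012, 0.007], [-0.0089, 0.0107], [-0.0047, 0.0131], [0.0, 0.0139], [0.0048, 0.013], [0.0089, 0.0106], [0.012, 0.0069], [0.0137, 0.0024], [0.0137, -0.0024], [0.012, -0.007], [0.0089, -0.0107], [0.0047, -0.0131], [-0.0, -0.0139], [-0.0048, -0.013], [-0.0089, -0.0106], [-0.012, -0.0069], [-0.0137, -0.0024], [-0.0137, 0.0024]] [-3.46944695e-18 -5.20417043e-18]
```

Request:
arm_command([
  [[-0.0066,0.0024,0,0,0,0],[-0.012,0.007,0,0,0,0],[-0.0089,0.0107,0,0,0,0],[-0.0047,0.0131,0,0,0,0],[0,0.0139,0,0,0,0],[0.0048,0.013,0,0,0,0],[0.0089,0.0106,0,0,0,0],[0.012,0.0069,0,0,0,0],[0.0137,0.0024,0,0,0,0],[0,0,0,0,0,0]],
])

```text
clock: 17.98
position: [0.6462, -0.0562, 0.1164]
ee_rot: [-2.332, -2.1, 0.002]
force: [-5.9, 1.8, 11.6]
width: 0.203
gripper_force: 20.0
```

```bash
python3 -c "
from h import *
where()"
```

```text
[ 0.64620513 -0.05615765  0.11642966] r 0.039739714103712354 ang -2.3906583721127577 F [-5.9  1.8 11.6] 0.20325231532084645
```

Request:
arm_command([
  [[0.0137,-0.0024,0,0,0,0],[0.012,-0.007,0,0,0,0],[0.0089,-0.0107,0,0,0,0],[0.0047,-0.0131,0,0,0,0],[0,-0.0139,0,0,0,0],[-0.0048,-0.013,0,0,0,0],[-0.0089,-0.0106,0,0,0,0],[-0.012,-0.0069,0,0,0,0],[-0.0137,-0.0024,0,0,0,0],[-0.0137,0.0024,0,0,0,0]],
])

```text
clock: 19.23
position: [0.5674, -0.0626, 0.1165]
ee_rot: [-2.333, -2.1, 0.0]
force: [1.0, 3.1, 7.7]
width: 0.203
gripper_force: 20.0
```

Request:
arm_command([
  [[-0.012,0.007,0,0,0,0],[-0.0089,0.0107,0,0,0,0],[-0.0047,0.0131,0,0,0,0],[0,0.0139,0,0,0,0],[0.0048,0.013,0,0,0,0],[0.0089,0.0106,0,0,0,0],[0.012,0.0069,0,0,0,0],[0.0137,0.0024,0,0,0,0],[0.0137,-0.0024,0,0,0,0]],
])

```text
clock: 20.35
position: [0.6457, -0.0446, 0.1165]
ee_rot: [-2.337, -2.099, 0.003]
force: [-3.4, -4.2, 10.1]
width: 0.205
gripper_force: 20.0
```

Request:
arm_command([
  [[0.012,-0.007,0,0,0,0],[0.0089,-0.0107,0,0,0,0],[0.0047,-0.0131,0,0,0,0],[0,-0.0139,0,0,0,0],[-0.0048,-0.013,0,0,0,0],[-0.0089,-0.0106,0,0,0,0],[-0.012,-0.0069,0,0,0,0],[-0.0137,-0.0024,0,0,0,0],[-0.0137,0.0024,0,0,0,0],[0,0,0,0,0,0]],
])

```text
clock: 21.6
position: [0.5681, -0.0644, 0.1165]
ee_rot: [-2.337, -2.099, 0.001]
force: [-2.6, -1.9, 10.4]
width: 0.207
gripper_force: 20.0
```

```bash
python3 - <<'E'
from h import *
where()
im=save('side','side9.png')
P=pts(im); x,y,z=P[...,0],P[...,1],P[...,2]
q=P[(np.hypot(x-.568,y+.064)<.018)&(z>.086)&(z<.097)]
if len(q): print(len(q),q.min(0).round(4),q.max(0).round(4),np.median(q,0).round(4))
a=cv2.imread('pics/side8.png')[150:260,270:400]; b=cv2.imread('pics/side9.png')[150:260,270:400]
cv2.imwrite('pics/cmp.png',cv2.resize(np.hstack([a,b]),None,fx=3,fy=3,interpolation=2))
m=(np.hypot(x-.4432,y+.0445)<.03)
for lo,hi in((.086,.1),(.14,.165)):
    q=P[m&(z>lo)&(z<hi)]; print('tester',lo,len(q),np.median(q,0).round(4)) if len(q) else 0
E
```

```text
[ 0.56810657 -0.06439175  0.11645427] r 0.039647222083519396 ang -165.55241426664992 F [-2.6 -1.9 10.4] 0.20696736706704508
31 [ 0.5607 -0.0763  0.0861] [ 0.5778 -0.0662  0.0967] [ 0.5686 -0.0729  0.0915]
tester 0.086 26 [ 0.4432 -0.0442  0.0928]
tester 0.14 49 [ 0.4436 -0.0391  0.1487]
```

View pics/cmp.png

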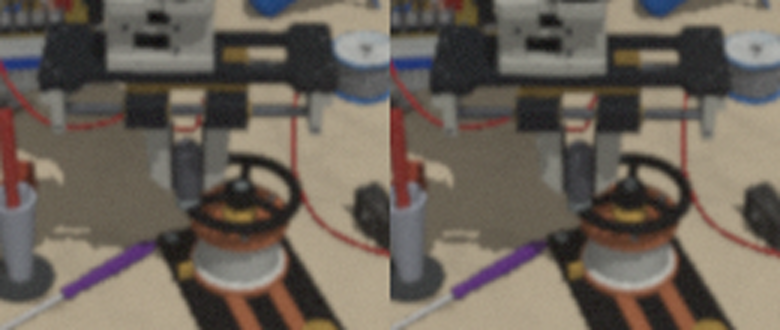

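The two views, at the stop and two turns later, look almost identical: the knob is at (188,175) in both. I'll put a number on the difference.

```bash
python3 - <<'E'
from h import *
import time
a=cv2.imread('pics/side8.png'); b=cv2.imread('pics/side9.png')
o={}
for k,i in(('stop',a),('now',b)):
    # knob lower part, just above the rim: dark/blue-grey column; sub-pixel shift by phase correlation
    o[k]=cv2.cvtColor(i[192:222,322:342],cv2.COLOR_BGR2GRAY).astype(np.float32)
ref=cv2.cvtColor(b[182:232,312:352],cv2.COLOR_BGR2GRAY).astype(np.float32)
m=cv2.matchTemplate(ref,o['stop'],cv2.TM_CCOEFF_NORMED); print('knob shift px',np.array(cv2.minMaxLoc(m)[3])-10,m.max())
ims=[]
for t in range(4): ims.append(arm.get_image('side'))
P=np.median([pts(i) for i in ims],0); x,y,z=P[...,0],P[...,1],P[...,2]
for lo,hi in((.088,.1),(.1,.115),(.115,.132)):
    q=P[(abs(x-.568)<.013)&(y>-.085)&(y<-.04)&(z>lo)&(z<hi)]; print(len(q),q.min(0).round(4),np.median(q,0).round(4),q.max(0).round(4))
where(); print(arm.observe()['dq'].round(3),arm.observe()['gripper_force'])
E
```

```text
knob shift px [1 1] 0.9397898
34 [ 0.5566 -0.0747  0.0887] [ 0.5687 -0.0733  0.0949] [ 0.5792 -0.0681  0.1   ]
73 [ 0.5565 -0.0771  0.1001] [ 0.5687 -0.0731  0.1079] [ 0.581  -0.0673  0.1149]
90 [ 0.5566 -0.0771  0.1152] [ 0.5687 -0.0732  0.1239] [ 0.581  -0.0633  0.1318]
[ 0.56790567 -0.06374625  0.11644272] r 0.039686464101960424 ang -166.5272693576649 F [-2.6 -3.1 10.7] 0.2035306421384824
[-0.002  0.001  0.002 -0.     0.001 -0.001 -0.001] 20.004741024167743
```

The knob sits about 1 px (2 mm) short of its place at the stop, on the counter-clockwise side. A small clockwise nudge will centre it.

Request:
arm_command([
  [[0.0017,-0.0006,0,0,0,0],[0,0,0,0,0,0],[0,0,0,0,0,0],[0,0,0,0,0,0]],
])

```text
clock: 22.35
position: [0.5674, -0.0618, 0.1164]
ee_rot: [-2.336, -2.1, 0.002]
force: [-3.0, -1.9, 11.8]
width: 0.207
gripper_force: 20.0
```

```bash
python3 - <<'E'
from h import *
where()
a=cv2.imread('pics/side8.png'); save('side','side10.png'); b=cv2.imread('pics/side10.png')
g=lambda i:cv2.resize(cv2.cvtColor(i,cv2.COLOR_BGR2GRAY),None,fx=4,fy=4,interpolation=2)
m=cv2.matchTemplate(g(b[182:232,312:352]),g(a[192:222,322:342]),cv2.TM_CCOEFF_NORMED); print('shift px',np.array(cv2.minMaxLoc(m)[3])/4-10,m.max())
b=cv2.imread('pics/side9.png');m=cv2.matchTemplate(g(b[182:232,312:352]),g(a[192:222,322:342]),cv2.TM_CCOEFF_NORMED); print('before',np.array(cv2.minMaxLoc(m)[3])/4-10)
E
```

```text
[ 0.56735971 -0.06176706  0.11643437] r 0.03980919750310751 ang -169.48182966500963 F [-3.  -1.9 11.8] 0.2073560077075618
shift px [0.25 0.  ] 0.98716646
before [0.5  0.75]
```

```bash
python3 -c "
from cell import arm
print(arm.sign_off())"
```

```text
the job is handed in; nothing more can be done
None
```

I handed the job in at about 22.5 s of the 72 s. The tester touched the tall post and then the short one and is back in its stand. The wheel went to its stop and back two full turns, with the knob within about 0.25 px of its place at the stop in the side camera and still gripped at 20 N. One purple decoy screwdriver was knocked over along the way, and sign-off gave no verdict.

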